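# Slide a gift box round the stamping lane, latch it home and stamp its lid

### The job

Set the flat oblong gift box down at the open end of the stamping lane and slide it along the bed, round the bend, without lifting it or forcing it against the guides or the stop. Push it home so far that the sprung stop gives and the latch snaps in behind it, without crushing the box against the end of the stop's travel. Then press the wooden stamp down so that it meets the lid firmly, let it rise again, and leave the box latched; do not disturb the other goods.

Things in the scene. Friction and masses are not known exactly. Their poses are not given: they have to be found in the camera images.
- flat_box: The flat oblong kraft gift box with a lid, 62 x 100 x 30 mm, 0.2 to 0.4 kg, loose on the worktop. Origin: centre of its underside; its y axis runs along the 100 mm length, z up. The other kraft box is square and taller and is not to be used.
- lane: The stamping lane: a grey L-shaped bed, top 10 mm above the worktop, fixed, elsewhere and turned a little each time. Origin: on the worktop at the bend's centre of curvature, z up. In this frame (mm) the lane's centre line comes in along -y on x = -90, turns a quarter circle of radius 90 about the origin and leaves along +x on y = -90. The bed reaches back to y = +165.
- guides: Bent steel guide strips (with them stop and latch); axes as the lane. They stand 13 to 29 mm above the worktop, 76 mm apart (inner face at radius 52, outer at 128 mm), the mouth flared to 100 mm from y = +50 to +80. Past the bend the outer strip runs straight at y = -128, the inner closes in to y = -62 at x = 75. The box must never press guides, stop and latch with more than 15 N.
- infeed (a point): Point on the bed's top, 115 mm up the lane from the bend's start (x = -90, y = +115 mm in the lane's frame): the open place without guides where the box is set down with its length along the lane's y, either end first. Once set down it is slid, not lifted; in the bend it turns more easily when pushed a little nearer the outer side of its rear end.
- bend_end (a point): Point on the bed's top where the bend ends (lane frame x = 0, y = -90 mm). In the exit beyond it the box lies against the outer strip, its middle near y = -97. The latch stands just behind the box's end on the inner side: a bevelled spring bolt 30 to 40 mm above the worktop, tip out to y = -72. It needs that side free to spring out, so push between y = -85 and -115.
- stop_pad (a joint): Travel (m) of the rubber stop pad: 0 out, 0.010 fully in (solid end); spring 2 N at 0, 5.5 N at 0.010. The stop is clamped by hand, its place not measured: at 0.010 the box's leading end is anywhere from x = 113 to 129 mm (lane frame). The latch bolt moves with it and snaps in behind the 100 mm box in the last 3 mm of travel, then holds it with the pad at about 0.007. Feel for it.
- date_stamp: Wooden hand stamp in the press bar over the exit: block 32 mm along x, 44 along y, knob 28 mm across on top; 65 mm tall. Origin: centre of its underside, at rest 48 mm above the worktop and 8 mm above the lid of a box below it; lane frame x = 88, y = -96 mm. The bar is 148 mm long across the lane and slides on two rods, 62 mm either side of the knob, tops 110 mm above the worktop.
- press_bar (a joint): How far (m) bar and stamp are pressed down: 0 up, about 0.008 with the stamp on the lid (firm: more than 3 N on the lid, never over 25 N). Springs lift it again; they take about 3 N at the start, 5 to 6 N at 0.008.
- square_box: Bystander: the square kraft gift box, 66 x 66 x 48 mm. Origin: centre of its underside.
- sweet_tin: Bystander: round sweet tin, 65 mm across, 40 mm tall. Origin: centre of its underside.
- tape_roll: Bystander: roll of tape, 97 mm across, 25 mm tall, lying flat. Origin: centre of its underside.
- choc_bar_a: Bystander: wrapped chocolate bar, 64 x 140 x 12 mm, lying flat. Origin: centre of its underside.
- choc_bar_b: Bystander: wrapped chocolate bar, 64 x 140 x 12 mm, lying flat. Origin: centre of its underside.

How it is judged:
By the outcome, as a careful person would: the job done as asked, in the order asked, and still so for the second after the job is handed in, with the robot touching nothing.
It also fails if it takes over 72 s, if anything falls off the work surface, if the arm or the gripper's body presses on something with over 40 N, if the wrist force passes 120 N, or if a joint passes its speed limit or range.

### The arm

A 6-joint arm with a two-finger parallel gripper is mounted at the origin on a cart in front of the work surface, level with it; the furniture and walls round the work are solid. World frame = base frame: x ahead of the robot, y to its left, z up, the work surface at z = 0. Lengths are in m, angles in rad, forces in N, time in s.
With the tool pointing down it reaches from about 0.35 to 0.775 m from the base axis. Payload 7.3 kg.
Tool frame: the origin (TCP) lies at the very end of the fingers, on their centre line; the grasp point (between the pads) lies 19 mm behind it; z points along the fingers, y is the line along which they close (so a half turn about z gives the same grasp; the last joint's range is limited). The gripper opens to 92 mm and grips with 3 to 60 N. Pads are 19 mm wide; open, the fingers measure 130 mm over their backs; the gripper's body (75 mm by 190 mm) begins 47 mm behind the grasp point.
Start: joints at [-1.297, 0.342, 1.524, -0, 1.275, -0.146], TCP at [0.214, -0.479, 0.227] pointing down, gripper open.
Joint ranges: [-2.53, 2.53], [-0.77, 2.02], [0.04, 2.7], [-1, 4.14], [0.28, 2.66], [-3.11, 3.11]. Speed limits (rad/s): [2.57, 2.57, 3.14, 3.14, 3.14, 3.14].

### API

Orientations are given as [roll, pitch, yaw] about the fixed x, y, z axes, in that order (R = Rz(yaw) Ry(pitch) Rx(roll)).
In Python, from cell import robot, read_camera, get_calibration gives the robot as it stands. The module is installed in compiled form; this text tells all that it offers.
- The arm moves only by the tool send_rows, never from a script. Its argument "plan" is a list of rows, each a list of 2 entries, a list of its own where there are three numbers: the shift along the tool's x, y, z as a fraction of full scale, then the turn, a rotation vector about the tool's x, y, z as a fraction of full scale. A call has exactly 10 rows; each row shifts and turns the commanded pose from where the row before left it, along the tool's axes as they then stand; what a row does not reach is not made up. Full scale, the value 1, is 0.025 m for a shift and 90 degrees for a turn. A row lasts 1/8 s, in which the tool goes at most 62.5 mm and 10.7 degrees, less where a joint would pass 70% of its speed; a pose out of reach is approached as far as the arm can. A call with a number of a shift or a turn outside -1 to 1 is refused whole. A call with a gripper value outside its range is refused whole. "gripper" is the opening, from -1 (shut) to 1 (fully open), so that 0 is half open, set as the call begins (left out, the last holds). The fingers move at their own pace and stop on an object; "force" is the grip in N (left out, the last holds). Time passes only in rows, so rows that do not move let the fingers close, or fill a call up. It gives the time, the measured TCP pose, the force, the opening and the grip force at its end, in the units of the state.
- robot.observe(): the state, without advancing time (a new reading comes with each control period).
- read_camera(name): name is "scene" or "side" or "wrist"; returns (picture, depth): 480x640x3 uint8, blue, green, red; 480x640 float32, m along the optical axis (not along the pixel's ray), 0 where there is no reading.
- get_calibration(name): a dict with "intrinsics" (3x3 intrinsics, pixels), "dist_coeffs" ([k1, k2, p1, p2, k3] as OpenCV has them; the pictures are not rectified), "rvec" (rotation vector, rad) and "tvec" (3), from world to camera coordinates, as OpenCV has them. Camera axes: x right, y down, z forward; pixel columns grow to the right and rows downward; lengths in m; the calibration is good to about 2 mm. A picture is of the moment at which its call begins: read the wrist's pose just before it. get_calibration takes no time and is no camera call; for the wrist camera it gives the pose at the moment of the call.
- robot.hand_in(): hands the job in; it is judged then, once.
The state is a dict: "time": time; "qpos": joint angles; "qvel": joint speeds; "joint_efforts": joint torques, N m; "tool_pos": TCP position; "tool_rot": TCP orientation; "contact_force": force on the tool from outside, world axes, zero at the start; "torque": the same for the moment, N m; "opening": finger opening in m; "grip_force": force on a finger pad.
Only numpy, scipy, OpenCV 4.12 (cv2) and the standard library are available. Lean on these libraries where they do the work, as an engineer would, in place of code of your own. Each camera call takes 0.05 s, during which the arm holds its last target. There are 200 camera calls.

## Working session

There is one attempt and no reset: what is moved stays moved. The work goes in short steps, Python scripts to look and compute and a tool call to move; the robot and the scene stay as the last step left them, time stands still between calls to the robot, and variables do not carry over. Pictures are saved under pics/ and viewed, at most 10 in all, crops included, and the job is handed in when it is done.

Besides the shell and the picture viewer there is one more tool, called by a JSON object that holds its "api" and its "payload". send_rows: Moves the arm, as the interface text tells. Shift numbers are shares of 0.025 m and turn numbers shares of 90 degrees, none past 1 either way. Its arguments: {"type":"object","properties":{"plan":{"type":"array"},"gripper":{"type":"number"},"force":{"type":"number"}},"required":["plan"]}

```bash
mkdir -p pics; ls; cat > h.py <<'E'
import numpy as np, cv2
from cell import robot, read_camera, get_calibration
def cam(name):
    c=get_calibration(name); p,d=read_camera(name); np.savez(f'{name}.npz',p=p,d=d,K=c['intrinsics'],D=c['dist_coeffs'],r=c['rvec'],t=c['tvec']); return p,d
def cloud(name):
    z=np.load(f'{name}.npz'); d=z['d']; K=z['K']; 
    v,u=np.mgrid[:480,:640]; uv=np.stack([u,v],-1).reshape(-1,1,2).astype(float)
    n=cv2.undistortPoints(uv,K,z['D']).reshape(480,640,2)
    P=np.dstack([n*d[...,None],d])
    R=cv2.Rodrigues(z['r'])[0]; W=(P-z['t'].reshape(3))@R
    W[d==0]=np.nan
    return W,z['p']
E
python3 - <<'E'
from h import *
s=robot.observe(); print({k:np.round(v,3).tolist() for k,v in s.items()})
a,_=cam('scene'); b,_=cam('side')
cv2.imwrite('pics/scene1.png',a); cv2.imwrite('pics/side1.png',b)
for n in('scene','side'):
    W,p=cloud(n); print(n,np.nanmin(W,(0,1)),np.nanmax(W,(0,1)))
E
```

```text
pics
{'time': 0.0, 'qpos': [-1.297, 0.343, 1.525, -0.0, 1.275, -0.146], 'qvel': [0.001, -0.001, 0.001, 0.001, -0.0, 0.001], 'joint_efforts': [-0.002, -43.125, -24.422, 0.071, 0.056, -0.0], 'tool_pos': [0.214, -0.479, 0.226], 'tool_rot': [-3.14, -0.0, 0.42], 'contact_force': [-0.342, 0.088, -0.051], 'torque': [-0.026, -0.016, 0.009], 'grip_force': 0.0, 'opening': 0.092}
scene [-0.55612683 -1.22420807 -0.93939471] [3.68771741 1.91698713 0.75842481]
side [-0.87571104 -3.18758394 -0.92583262] [3.63578174 0.69089016 0.71643081]
```

View pics/scene1.png

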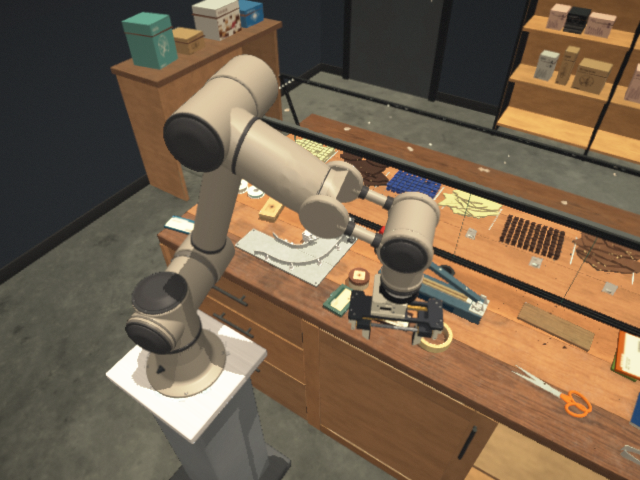

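View pics/side1.png

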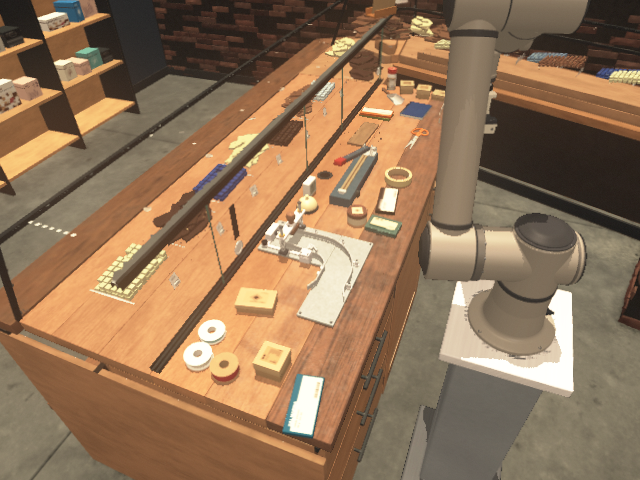

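Side view: flat box at about (257,300), square box at (272,360), lane bed from (320,310) up to (365,245) then left to the press at (290,240). Next I make a rectified top view from the side cloud and look at heights.

```bash
cat > top.py <<'E'
from h import *
W,p=cloud('side')
# ROI
m=(W[...,0]>0.2)&(W[...,0]<0.9)&(W[...,1]>-0.35)&(W[...,1]<0.7)&(W[...,2]<0.5)
v=W[m]; 
wt=W[(m)&(abs(W[...,2])<0.02)]; print('table z med',np.median(wt[:,2]))
S=700
# bird's eye by homography at z=0.01 of picture
z=np.load('side.npz')
xs=np.linspace(0.9,0.2,700); ys=np.linspace(0.6,-0.2,800)
X,Y=np.meshgrid(xs,ys,indexing='ij')
P=np.dstack([X,Y,np.full_like(X,.010)]).reshape(-1,3)
q=cv2.projectPoints(P,z['r'],z['t'],z['K'],z['D'])[0].reshape(700,800,2).astype(np.float32)
img=cv2.remap(p,q[...,0],q[...,1],cv2.INTER_LINEAR)
for k in range(0,800,100):
    cv2.putText(img,f'{ys[k]:.1f}',(k,12),0,.4,(0,0,255)); cv2.line(img,(k,0),(k,5),(0,0,255))
for k in range(0,700,100): cv2.putText(img,f'{xs[k]:.1f}',(0,k+10),0,.4,(0,0,255))
cv2.imwrite('pics/top1.png',img[100:])
# components: box
R=cv2.Rodrigues(z['r'])[0]; print('side cam at',-R.T@z['t'].ravel())
for (u,vv) in [(257,298),(272,352),(320,310),(365,245),(275,215),(310,190),(330,290),(120,270),(300,150),(380,10),(307,205),(215,240)]:
    print((u,vv),W[vv,u].round(3),p[vv,u])
E
python3 top.py
```

```text
table z med 0.0017329523531069103
side cam at [0.15471781 0.85293829 0.90625742]
(257, 298) [0.62  0.183 0.032] [106 159 220]
(272, 352) [0.502 0.33  0.049] [116 183 240]
(320, 310) [0.46  0.145 0.01 ] [209 235 243]
(365, 245) [ 0.428 -0.135  0.011] [208 234 243]
(275, 215) [ 0.75  -0.183  0.003] [ 65  83 104]
(310, 190) [ 0.683 -0.32   0.029] [ 99 127 147]
(330, 290) [0.462 0.069 0.008] [209 235 244]
(120, 270) [0.757 0.423 0.304] [106 131 146]
(300, 150) [ 0.849 -0.609 -0.002] [112 170 238]
(380, 10) [ 0.776 -1.433  0.337] [ 51  88 139]
(307, 205) [ 0.66  -0.24   0.028] [187 247 255]
(215, 240) [ 0.87  -0.008  0.001] [102 154 220]
```

View pics/top1.png

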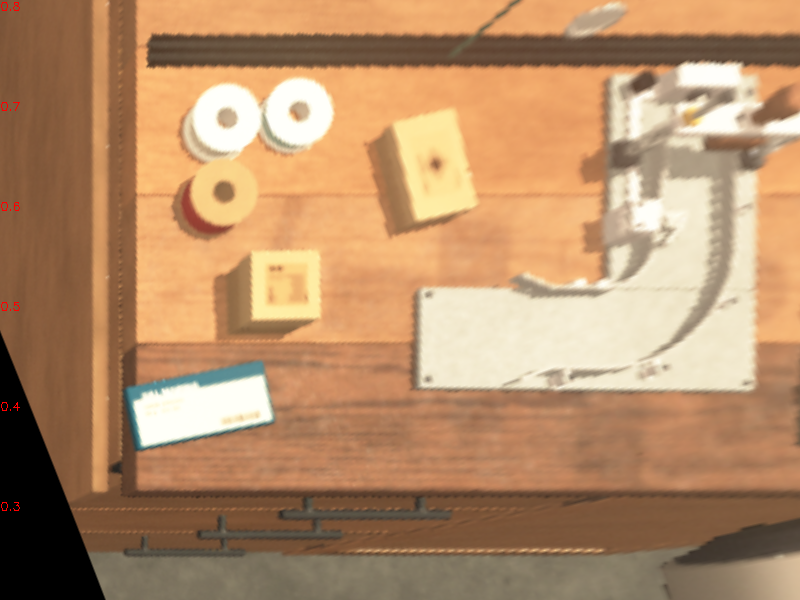

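The top view is clear: flat box centred near (0.63, 0.18) with its long axis about 12° off world x. The lane is nearly world aligned, with its origin near (0.55, 0.02). Next is a precise fit of both.

```bash
cat > fit.py <<'E'
from h import *
import sys
def fitbox(W,p,c=(0.62,0.18),z0=0.03,tol=0.008,r=0.09):
    m=(abs(W[...,2]-z0)<tol)&(np.hypot(W[...,0]-c[0],W[...,1]-c[1])<r)
    q=W[m][:,:2].astype(np.float32); 
    (cx,cy),(w,h),a=cv2.minAreaRect(q); print('box',len(q),round(cx,4),round(cy,4),'size',round(w,4),round(h,4),'ang',a, 'z',np.median(W[m][:,2]), 'mean',q.mean(0))
def fitbed(W,p):
    hsv=cv2.cvtColor(p,cv2.COLOR_BGR2HSV)
    m=(abs(W[...,2]-.010)<.006)&(hsv[...,1]<60)&(hsv[...,2]>150)&(W[...,0]>.38)&(W[...,0]<.75)&(W[...,1]>-.2)&(W[...,1]<.22)
    q=W[m]; print('bed',len(q),'z',np.median(q[:,2]))
    def edge(along,at,lo,hi,side,pc):
        # extreme of coordinate 'at' in bins along 'along'
        b=np.arange(lo,hi,.006); out=[]
        for k in b:
            s=q[(q[:,along]>=k)&(q[:,along]<k+.006)][:,at]
            if len(s)>4: out.append((k+.003,np.percentile(s,pc)))
        out=np.array(out); f=np.polyfit(out[:,0],out[:,1],1); res=out[:,1]-np.polyval(f,out[:,0]); g=abs(res)<.004
        f=np.polyfit(out[g,0],out[g,1],1); print(side,'slope deg',np.degrees(np.arctan(f[0])).round(2),'at mid',np.polyval(f,(lo+hi)/2).round(4),'n',g.sum(),'sd',res[g].std().round(4)); return f
    edge(1,0,-.13,.17,'near x',1); edge(1,0,.09,.17,'inner x',99)
    edge(0,1,.43,.50,'infeed end y',99); edge(0,1,.43,.60,'far y',1)
if __name__=='__main__':
    W,p=cloud(sys.argv[1]); fitbox(W,p); fitbed(W,p)
E
python3 fit.py side
```

```text
box 785 0.6253 0.1801 size 0.1015 0.0706 ang 13.66982364654541 z 0.03092643150418965 mean [0.6229334  0.18401678]
bed 3710 z 0.011499134849224948
near x slope deg 0.29 at mid 0.4123 n 50 sd 0.0013
inner x slope deg 0.74 at mid 0.5091 n 14 sd 0.0011
infeed end y slope deg -0.72 at mid 0.1787 n 12 sd 0.0007
far y slope deg -1.39 at mid -0.1474 n 26 sd 0.0018
```

{"api": "send_rows", "payload": {"plan": [[[0.5, -0.34, 0], [0, 0, 0]], [[1, -0.68, -0.1], [0, 0, 0]], [[1, -0.68, -0.1], [0, 0, 0]], [[1, -0.68, -0.1], [0, 0, 0]], [[1, -0.68, -0.1], [0, 0, 0]], [[1, -0.68, -0.1], [0, 0, 0]], [[1, -0.68, -0.1], [0, 0, 0]], [[1, -0.68, -0.1], [0, 0, 0]], [[1, -0.68, -0.1], [0, 0, 0]], [[1, -0.68, -0.1], [0, 0, 0]]]}}

```text
time: 1.35
tool_pos: [0.3654, -0.2333, 0.2492]
tool_rot: [-3.141, -0.0, 0.42]
contact_force: [0.3, 0.4, 0.2]
opening: 0.0922
grip_force: 0.0
```

{"api": "send_rows", "payload": {"plan": [[[1, -0.68, -0.1], [0, 0, 0]], [[1, -0.68, -0.1], [0, 0, 0]], [[1, -0.68, -0.1], [0, 0, 0]], [[1, -0.68, -0.1], [0, 0, 0]], [[1, -0.68, -0.1], [0, 0, 0]], [[1, -0.68, 0], [0, 0, 0]], [[1, -0.68, 0], [0, 0, 0]], [[1, -0.68, 0], [0, 0, 0]], [[0.5, -0.34, 0], [0, 0, 0]], [[0, 0, 0], [0, 0, 0]]]}}

```text
time: 2.6
tool_pos: [0.5, -0.0158, 0.2615]
tool_rot: [-3.141, 0.001, 0.422]
contact_force: [-0.2, -1.0, 0.2]
opening: 0.0917
grip_force: 0.0
```

```bash
python3 - <<'E'
from h import *
s=robot.observe(); print(s['time'],s['tool_pos'],s['tool_rot'])
a,_=cam('wrist'); cv2.imwrite('pics/w1.png',a)
W,p=cloud('wrist'); print(np.nanmin(W,(0,1)),np.nanmax(W,(0,1)))
E
```

```text
2.6 [ 0.49998676 -0.01579099  0.2614928 ] [-3.14143268e+00  6.05788714e-04  4.21612511e-01]
[-0.63066802 -1.02549728 -0.91128847] [0.82788674 0.94506878 0.37415849]
```

View pics/w1.png

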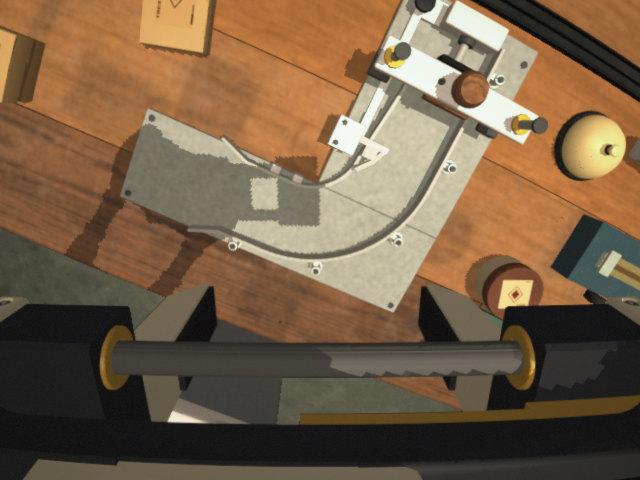

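Wrist view: bed corners at about (150,108), (122,193), (392,310) and (538,45), knob at (471,90), rod tops at (402,52) and (538,125), latch carriage near (370,150). I'll turn the corners into positions and check against the knob.

```bash
cat > lane.py <<'E'
from h import *
from scipy.optimize import least_squares
z=np.load('wrist.npz'); R=cv2.Rodrigues(z['r'])[0]; C=-R.T@z['t'].ravel()
def px(u,h):
    n=cv2.undistortPoints(np.array([[u]],float),z['K'],z['D']).ravel(); d=R.T@np.r_[n,1]; return (C+d*(h-C[2])/d[2])[:2]
g=cv2.cvtColor(z['p'],cv2.COLOR_BGR2GRAY)
c=np.float32([(150,108),(122,193),(392,310),(538,45)]).reshape(-1,1,2)
c2=cv2.cornerSubPix(g,c.copy(),(5,5),(-1,-1),(3,50,.01)).reshape(-1,2); print(c2.round(1).tolist())
P=np.array([px(u,.010) for u in c2]); print('corners',P.round(4).tolist(),'sides',[np.linalg.norm(P[i+1]-P[i]).round(4) for i in range(3)])
for i in range(3): d=P[i+1]-P[i]; print('dir',np.degrees(np.arctan2(d[1],d[0])).round(2))
K=px((471,88),.113); print('knob',K)
W,p=cloud('wrist'); m=(W[...,2]>.105)&(W[...,2]<.125)&(W[...,0]>.5)&(abs(W[...,1]+.07)<.1)
v,u=np.where(m); 
n,l,st,ce=cv2.connectedComponentsWithStats(m.astype(np.uint8))
for i in range(1,n):
    if st[i,4]>15: print('top',ce[i].round(0),st[i,4],np.median(W[l==i],0).round(4))
print('yaw origin estimates:')
yaw=np.radians(np.mean([-0.7]))
E
python3 lane.py; sed -i "s/W,p=cloud(sys.argv\[1\]); fitbox/W,p=cloud(sys.argv[1]); fitbox/" fit.py; python3 fit.py wrist
```

```text
[[149.39999389648438, 110.0999984741211], [121.19999694824219, 194.6999969482422], [392.20001220703125, 310.8999938964844], [538.0, 45.0]]
corners [[0.5113, 0.1751], [0.4149, 0.1774], [0.4107, -0.1526], [0.7292, -0.1539]] sides [np.float64(0.0964), np.float64(0.33), np.float64(0.3184)]
dir 178.63
dir -90.73
dir -0.24
knob [ 0.64056294 -0.0795488 ]
top [402.  51.] 249 [ 0.6426 -0.0212  0.1089]
top [472.  89.] 876 [ 0.6411 -0.0814  0.1098]
top [539. 125.] 220 [ 0.6415 -0.1443  0.1089]
yaw origin estimates:
box 3298 0.5988 0.1728 size 0.0475 0.0629 ang 14.463248252868652 z 0.029035326386514206 mean [0.59734386 0.17021534]
bed 28263 z 0.009221974279341566
near x slope deg 20.57 at mid 0.4429 n 11 sd 0.0022
inner x slope deg 0.49 at mid 0.5119 n 14 sd 0.0001Traceback (most recent call last):
  File "fit.py", line 22, in <module>
    W,p=cloud(sys.argv[1]); fitbox(W,p); fitbed(W,p)
                                         ~~~~~~^^^^^
  File "fit.py", line 20, in fitbed
    edge(0,1,.43,.50,'infeed end y',99); edge(0,1,.43,.60,'far y',1)
    ~~~~^^^^^^^^^^^^^^^^^^^^^^^^^^^^^^^
  File "fit.py", line 18, in edge
    f=np.polyfit(out[g,0],out[g,1],1); print(side,'slope deg',np.degrees(np.arctan(f[0])).round(2),'at mid',np.polyval(f,(lo+hi)/2).round(4),'n',g.sum(),'sd',res[g].std().round(4)); return f
    raise TypeError("expected non-empty vector for x")
TypeError: expected non-empty vector for x
```

```bash
cat > lane2.py <<'E'
from h import *
from scipy.optimize import least_squares
import sys
W,p=cloud(sys.argv[1])
Q=W[(W[...,2]>.020)&(W[...,2]<.034)&(W[...,0]>.38)&(W[...,0]<.70)&(W[...,1]>-.16)&(W[...,1]<.10)][:,:2]
def lane(q,x0):
    c,s=np.cos(x0[2]),np.sin(x0[2]); d=q-x0[:2]; return np.c_[c*d[:,0]+s*d[:,1],-s*d[:,0]+c*d[:,1]]
def rho(l):
    x,y=l.T; return np.where((y>0)&(x<0),-x,np.where((x>0)&(y<0),-y,np.hypot(x,y)))
x=np.array([.553,.013,-.012])
for tol in(.012,.006,.004):
    l=lane(Q,x); r=rho(l); o=(abs(r-.129)<tol)&(l[:,1]<.045)&(l[:,0]<.06); i=(abs(r-.051)<tol)&(l[:,1]<.045)&(l[:,0]<-.005)&(l[:,0]<l[:,1]*0+.0)
    S=np.r_[Q[o],Q[i]]; t=np.r_[np.full(o.sum(),.129),np.full(i.sum(),.051)]; w=np.r_[np.full(o.sum(),1/np.sqrt(max(o.sum(),1))),np.full(i.sum(),1/np.sqrt(max(i.sum(),1)))]
    f=least_squares(lambda v:(rho(lane(S,v))-t)*w,x,loss='soft_l1',f_scale=1e-4); x=f.x; e=rho(lane(S,x))-t
    print(o.sum(),i.sum(),x.round(4),'yaw',np.degrees(x[2]).round(2),'rms out',e[:o.sum()].std().round(4),e[:o.sum()].mean().round(4),'in',e[o.sum():].std().round(4),e[o.sum():].mean().round(4))
print('knob',lane(np.array([[.6411,-.0814],[.642,-.0828]]),x).round(4).tolist(),'infeed end mid',lane(np.array([[.4631,.1763]]),x).round(4))
E
python3 lane2.py wrist; python3 lane2.py side
```

```text
1854 643 [0.5567 0.0127 0.0062] yaw 0.36 rms out 0.0038 0.0014 in 0.0025 -0.0011
1613 603 [ 0.5565  0.0135 -0.0021] yaw -0.12 rms out 0.0013 0.0002 in 0.0018 -0.0004
1578 568 [ 0.5564  0.0136 -0.0042] yaw -0.24 rms out 0.001 0.0001 in 0.0014 -0.0002
knob [[0.0851, -0.0947], [0.086, -0.0961]] infeed end mid [[-0.0939  0.1623]]
267 89 [ 0.5558  0.0144 -0.0017] yaw -0.1 rms out 0.004 0.0018 in 0.0027 -0.0015
233 82 [ 0.5556  0.0149 -0.0092] yaw -0.53 rms out 0.0019 0.0006 in 0.0019 -0.0007
219 77 [ 0.5554  0.0152 -0.0166] yaw -0.95 rms out 0.0015 0.0004 in 0.0014 -0.0005
knob [[0.0873, -0.0951], [0.0882, -0.0965]] infeed end mid [[-0.095   0.1596]]
```

Origin ≈ (0.556, 0.0143), yaw ≈ -0.5°, agreeing between both cameras and the knob. Next I move over the box.

{"api": "send_rows", "payload": {"plan": [[[0.4, -0.34, 0.2], [0, 0, 0]], [[0.8, -0.68, 0.34], [0, 0, 0]], [[0.8, -0.68, 0.34], [0, 0, 0]], [[0.8, -0.68, 0.34], [0, 0, 0]], [[0.8, -0.68, 0.34], [0, 0, 0]], [[0.8, -0.68, 0.34], [0, 0, 0]], [[0.8, -0.68, 0.34], [0, 0, 0]], [[0.4, -0.34, 0.16], [0, 0, 0.06]], [[0, 0, 0], [0, 0, 0.06]], [[0, 0, 0], [0, 0, 0]]]}}

```text
time: 3.9
tool_pos: [0.5794, 0.1491, 0.2012]
tool_rot: [3.142, 0.001, 0.232]
contact_force: [-0.3, 0.6, 0.6]
opening: 0.0919
grip_force: 0.0
```

```bash
python3 - <<'E'
from h import *
s=robot.observe(); print(s['time'],s['tool_pos'],s['tool_rot'])
a,_=cam('wrist'); cv2.imwrite('pics/w2.png',a)
W,p=cloud('wrist')
m=(abs(W[...,2]-.03)<.005)&(W[...,0]>.5)&(W[...,1]>.1)&(W[...,1]<.28)
n,l,st,ce=cv2.connectedComponentsWithStats(m.astype(np.uint8))
for i in range(1,n):
    if st[i,4]>500:
        q=W[l==i][:,:2].astype(np.float32); v,u=np.where(l==i)
        print(st[i],cv2.minAreaRect(q),np.median(W[l==i][:,2]),v.min(),v.max(),u.min(),u.max())
        lo=q[:,None]; 
E
```

```text
3.9 [0.57942879 0.14910834 0.20118637] [3.14159015e+00 7.46104196e-04 2.31643981e-01]
[ 253   90   78  123 9098] ((0.6244733333587646, 0.17991048097610474), (0.10048149526119232, 0.062188684940338135), 13.683548927307129) 0.029296083666164492 90 212 253 330
```

View pics/w2.png

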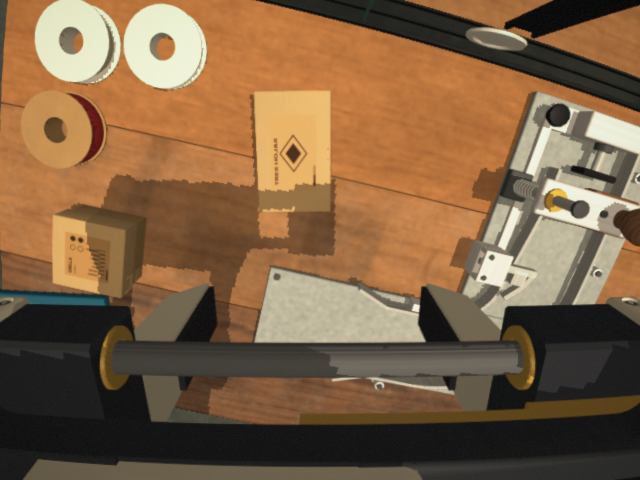

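Box centre (0.6245, 0.1799), long axis 13.7°, size 100.5 × 62.2 mm at z 0.029, which all matches. I descend and grip.

{"api": "send_rows", "payload": {"plan": [[[0.51, -0.196, 0.8], [0, 0, -0.0045]], [[0.51, -0.196, 0.8], [0, 0, 0]], [[0.51, -0.196, 0.8], [0, 0, 0]], [[0.51, -0.196, 0.8], [0, 0, 0]], [[0, 0, 0.9], [0, 0, 0]], [[0, 0, 0.9], [0, 0, 0]], [[0, 0, 0.9], [0, 0, 0]], [[0, 0, 0.8], [0, 0, 0]], [[0, 0, 0.6], [0, 0, 0]], [[0, 0, 0.5], [0, 0, 0]]]}}

```text
time: 5.2
tool_pos: [0.6247, 0.1799, 0.0061]
tool_rot: [3.141, -0.0, 0.239]
contact_force: [-0.2, -0.3, -0.1]
opening: 0.0919
grip_force: 0.0
```

{"api": "send_rows", "payload": {"plan": [[[0, 0, 0], [0, 0, 0]], [[0, 0, 0], [0, 0, 0]], [[0, 0, 0], [0, 0, 0]], [[0, 0, 0], [0, 0, 0]], [[0, 0, 0], [0, 0, 0]], [[0, 0, 0], [0, 0, 0]], [[0, 0, 0], [0, 0, 0]], [[0, 0, 0], [0, 0, 0]], [[0, 0, 0], [0, 0, 0]], [[0, 0, 0], [0, 0, 0]]], "gripper": -0.5, "force": 15}}

```text
time: 6.45
tool_pos: [0.625, 0.1803, 0.0074]
tool_rot: [3.141, -0.001, 0.238]
contact_force: [-1.0, 0.3, 5.4]
opening: 0.062
grip_force: 15.0
```

{"api": "send_rows", "payload": {"plan": [[[0, 0, -0.5], [0, 0, 0]], [[0, 0, -1], [0, 0, 0]], [[0, 0, -1], [0, 0, 0]], [[-0.94, 0.064, -0.5], [0, 0, 0]], [[-0.94, 0.064, 0], [0, 0, 0]], [[-0.94, 0.064, 0], [0, 0, 0]], [[-0.94, 0.064, 0], [0, 0, 0]], [[-0.94, 0.064, 0], [0, 0, 0]], [[-0.94, 0.064, 0], [0, 0, 0]], [[-0.97, 0.064, 0], [0, 0, 0]]]}}

```text
time: 7.7
tool_pos: [0.4657, 0.13, 0.0819]
tool_rot: [3.141, 0.0, 0.238]
contact_force: [-0.1, 0.1, -1.8]
opening: 0.0617
grip_force: 15.0
```

{"api": "send_rows", "payload": {"plan": [[[0, 0, 0], [0, 0, -0.1]], [[0, 0, 0], [0, 0, -0.106]], [[0, 0, 0], [0, 0, -0.106]], [[0, 0, 0], [0, 0, -0.106]], [[0, 0, 0], [0, 0, -0.106]], [[0, 0, 0], [0, 0, -0.106]], [[0, 0, 0], [0, 0, -0.106]], [[0, 0, 0], [0, 0, -0.106]], [[0, 0, 0], [0, 0, 0]], [[0, 0, 0], [0, 0, 0]]]}}

```text
time: 8.95
tool_pos: [0.4665, 0.1302, 0.0818]
tool_rot: [-3.142, 0.0, 1.558]
contact_force: [-0.6, -0.6, -1.9]
opening: 0.062
grip_force: 15.0
```

{"api": "send_rows", "payload": {"plan": [[[0, 0, 0.4], [0, 0, 0]], [[0, 0, 0.5], [0, 0, 0]], [[0, 0, 0.5], [0, 0, 0]], [[0, 0, 0.4], [0, 0, 0]], [[0, 0, 0.3], [0, 0, 0]], [[0, 0, 0.2], [0, 0, 0]], [[0, 0, 0.1], [0, 0, 0]], [[0, 0, 0.07], [0, 0, 0]], [[0, 0, 0], [0, 0, 0]], [[0, 0, 0], [0, 0, 0]]]}}

```text
time: 10.2
tool_pos: [0.4668, 0.1303, 0.0201]
tool_rot: [3.141, 0.0, 1.561]
contact_force: [0.8, -0.2, -2.2]
opening: 0.062
grip_force: 15.0
```

{"api": "send_rows", "payload": {"plan": [[[0, 0, 0.03], [0, 0, 0]], [[0, 0, 0.03], [0, 0, 0]], [[0, 0, 0.03], [0, 0, 0]], [[0, 0, 0], [0, 0, 0]], [[0, 0, 0], [0, 0, 0]], [[0, 0, 0], [0, 0, 0]], [[0, 0, 0], [0, 0, 0]], [[0, 0, 0], [0, 0, 0]], [[0, 0, 0], [0, 0, 0]], [[0, 0, 0], [0, 0, 0]]]}}

```text
time: 11.45
tool_pos: [0.4666, 0.1302, 0.0177]
tool_rot: [3.142, 0.0, 1.561]
contact_force: [0.6, -0.3, -2.1]
opening: 0.0621
grip_force: 15.0
```

{"api": "send_rows", "payload": {"plan": [[[0, 0, 0.02], [0, 0, 0]], [[0, 0, 0.02], [0, 0, 0]], [[0, 0, 0], [0, 0, 0]], [[0, 0, 0], [0, 0, 0]], [[0, 0, 0], [0, 0, 0]], [[0, 0, 0], [0, 0, 0]], [[0, 0, 0], [0, 0, 0]], [[0, 0, 0], [0, 0, 0]], [[0, 0, 0], [0, 0, 0]], [[0, 0, 0], [0, 0, 0]]]}}

```text
time: 12.7
tool_pos: [0.4667, 0.1302, 0.0174]
tool_rot: [3.141, 0.0, 1.561]
contact_force: [-1.8, -1.3, 7.3]
opening: 0.0616
grip_force: 15.0
```

{"api": "send_rows", "payload": {"plan": [[[0, 0, 0], [0, 0, 0]], [[0, 0, 0], [0, 0, 0]], [[0, 0, 0], [0, 0, 0]], [[0, 0, 0], [0, 0, 0]], [[0, 0, -0.4], [0, 0, 0]], [[0, 0, -0.8], [0, 0, 0]], [[0, 0, -0.8], [0, 0, 0]], [[0.9, 0, 0], [0, 0, 0]], [[0.9, 0, 0], [0, 0, 0]], [[0.94, 0, 0], [0, 0, 0]]], "gripper": 0.7}}

```text
time: 13.95
tool_pos: [0.4675, 0.1994, 0.0675]
tool_rot: [3.141, -0.0, 1.561]
contact_force: [-0.4, -0.2, 0.6]
opening: 0.078
grip_force: 0.0
```

{"api": "send_rows", "payload": {"plan": [[[0, 0, 0], [0, 0, 0]], [[0, 0, 0], [0, 0, 0]], [[0, 0, 0], [0, 0, 0]], [[0, 0, 0], [0, 0, 0]], [[0, 0, 0.4], [0, 0, 0]], [[0, 0, 0.5], [0, 0, 0]], [[0, 0, 0.3], [0, 0, 0]], [[0, 0, 0.2], [0, 0, 0]], [[0, 0, 0], [0, 0, 0]], [[0, 0, 0], [0, 0, 0]]], "gripper": -1}}

```text
time: 15.2
tool_pos: [0.4675, 0.1988, 0.0319]
tool_rot: [3.141, -0.0, 1.561]
contact_force: [0.7, -0.1, -0.2]
opening: 0.0007
grip_force: 0.0
```

```bash
python3 - <<'E'
from h import *
s=robot.observe(); print(s['time'],s['tool_pos'],s['tool_rot'],s['contact_force'],s['opening'])
a,_=cam('side'); b,_=cam('wrist')
a=cv2.resize(a[180:340,220:420],(800,600)[:1]+(600,) if 0 else (750,600)); cv2.imwrite('pics/s2.png',a)
cv2.imwrite('pics/w3.png',b)
W,p=cloud('side')
m=(abs(W[...,2]-.04)<.004)&(W[...,0]>.4)&(W[...,0]<.54)&(W[...,1]>.03)&(W[...,1]<.20)
q=W[m][:,:2].astype(np.float32); print(len(q),cv2.minAreaRect(q))
E
```

```text
15.2 [0.4674897  0.19880589 0.03188009] [ 3.14112668e+00 -3.76296435e-05  1.56100524e+00] [ 0.74384425 -0.08242735 -0.16591095] 0.0007037052075371534
60 ((0.4463731348514557, 0.1314234584569931), (0.019869372248649597, 0.10269748419523239), 0.2595358192920685)
```

View pics/s2.png

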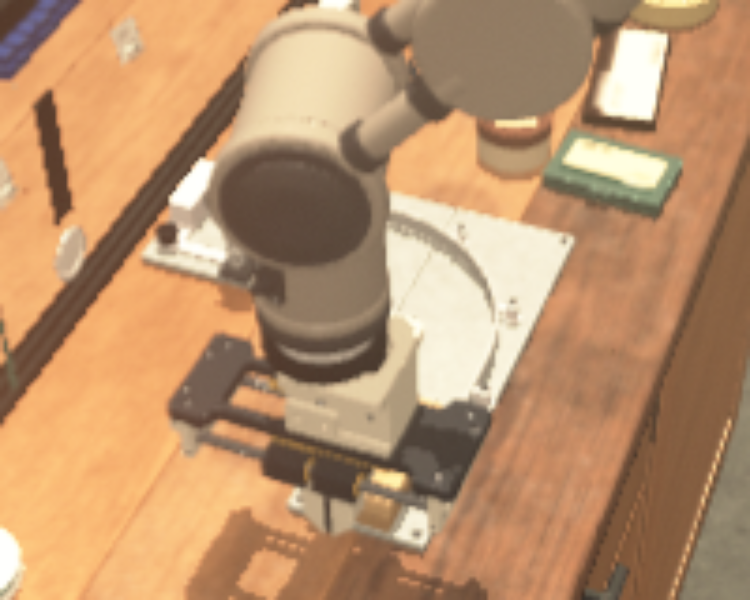

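Side view crop: the box sits on the bed with the closed gripper behind it, and nothing else is touched. Depth puts the box centre at y ≈ 0.131. Now I compute the push path that gives the most clearance to the guides.

```bash
cat > path.py <<'E'
import numpy as np
from scipy.optimize import minimize
from lane2 import rho
O=np.array([.556,.0143]); LY=np.radians(-.5)
e=np.linspace(-1,1,41)
B=np.r_[np.c_[31*e,0*e+50],np.c_[31*e,0*e-50],np.c_[0*e+31,50*e],np.c_[0*e-31,50*e]]/1000  # x: left(inner... of heading), y forward
def inner(x,y): return np.where(x>0,.052+.010*np.clip(x/.075,0,1),np.where(y>.05,.052-.012*np.clip((y-.05)/.03,0,1),.052))
def outer(x,y): return np.where((y>.05)&(x<0),.128+.012*np.clip((y-.05)/.03,0,1),.128)
def world(c,h): # box centre lane, heading h; B y forward, x to right
    f=np.array([np.cos(h),np.sin(h)]); r=np.array([f[1],-f[0]]); return c+B[:,:1]*r+B[:,1:]*f
def pos(s,off): # centre for progress s (mm along r=.085), lateral off outward
    R=.085
    if s<0: return np.array([-(R+off),-s]),-np.pi/2
    a=s/R
    if a<np.pi/2: return -(R+off)*np.array([np.cos(a),np.sin(a)]),-np.pi/2+a
    return np.array([s-R*np.pi/2,-(R+off)]),0.
def clr(s,v):
    c,h=pos(s,v[0]*.01); p=world(c,h+v[1]*.1); r=rho(p); m=(p[:,1]<.08)
    return min((outer(*p.T)-r)[m].min(),(r-inner(*p.T))[m].min()) if m.any() else .01
S=np.arange(-.115,.085*np.pi/2+.02,.0025); out=[]; v=np.array([.5,0])
for s in S:
    f=min((minimize(lambda v:-clr(s,v)*1e3+.02*(v@v),v0,method='Nelder-Mead') for v0 in(v,np.zeros(2),np.array([1.,0]),np.array([.5,1]),np.array([.5,-1]))),key=lambda f:f.fun); v=f.x; c,h=pos(s,v[0]*.01); out.append([s,*c,h+v[1]*.1,clr(s,v)])
out=np.array(out)
from scipy.ndimage import gaussian_filter1d as g
o=out.copy(); o[:,1:4]=g(out[:,1:4],2,axis=0,mode='nearest'); np.save('path.npy',o)
for r in o[::4]: 
    p=world(r[1:3],r[3]); q=rho(p); m=p[:,1]<.08
    k=((outer(*p.T)-q)[m].min(),(q-inner(*p.T))[m].min()) if m.any() else (0,0)
    print((r[:3]*1000).round(1),np.degrees(r[3]).round(1),np.round(np.array(k)*1000,1))
E
sed -i 's/^W,p=cloud/if __name__=="__main__":\n  W,p=cloud/; ' lane2.py; python3 - <<'E'
s=open('lane2.py').read(); i=s.index('def lane'); j=s.index('x=np.array(')
h="from h import *\nfrom scipy.optimize import least_squares\n"; open('lane2.py','w').write(h+s[i:j])
E
python3 path.py
```

```text
[-115.   -69.5  113. ] -157.3 [30.1 28.9]
[-105.   -75.8  105. ] -147.6 [21.  18.7]
[-95.  -82.6  95. ] -120.7 [ 0.3 15.7]
[-85.  -89.5  85. ] -91.9 [5.8 7.7]
[-75. -90.  75.] -90.0 [7. 7.]
[-65. -90.  65.] -90.0 [7. 7.]
[-55. -90.  55.] -90.0 [7. 7.]
[-45.  -90.1  45. ] -89.8 [6.9 6.9]
[-35.  -90.1  35. ] -89.1 [6.6 6.6]
[-25. -90.  25.] -87.8 [6.1 6. ]
[-15.  -89.4  15. ] -86.2 [5.3 5.2]
[ -5.  -88.1   5. ] -84.2 [4.2 4.2]
[  5.  -86.5  -5.1] -81.3 [3.3 3.2]
[ 15.  -84.2 -15. ] -77.3 [2.6 2.5]
[ 25.  -81.3 -24.6] -72.4 [2.  1.9]
[ 35.  -77.6 -33.9] -66.3 [1.9 1.7]
[ 45.  -73.1 -42.8] -59.7 [2.  1.7]
[ 55.  -67.6 -51.1] -52.9 [2.  1.7]
[ 65.  -61.1 -58.6] -46.2 [2.  1.7]
[ 75.  -53.8 -65.4] -39.4 [2.  1.7]
[ 85.  -45.8 -71.3] -32.7 [2.  1.7]
[ 95.  -37.1 -76.1] -26.0 [2.  1.7]
[105.  -27.9 -80.1] -19.6 [1.9 1.8]
[115.  -18.4 -83.3] -14.3 [2.3 2.2]
[125.   -8.6 -85.7] -10.0 [3.  2.9]
[135.    1.5 -87.3] -7.5 [3.4 3.4]
[145.   11.3 -88. ] -7.2 [2.9 2.9]
```

```bash
cat > rows.py <<'E'
import numpy as np, json
O=np.array([.556,.0143]); LY=np.radians(-.5)
def build():
    o=np.load('path.npy'); C=[[-.09,y,-np.pi/2] for y in np.arange(.124,.06,-.002)]
    m=(o[:,0]>-.055)&(o[:,0]<.142); C+=o[m][:,1:4].tolist()
    C+=[[x,-.0965,0.] for x in np.arange(.05,.062,.002)]
    C=np.array(C); t=np.r_[0,np.cumsum(np.hypot(*np.diff(C[:,:2],axis=0).T))]
    tt=np.arange(0,t[-1],.0005); D=np.c_[[np.interp(tt,t,C[:,k]) for k in range(3)]].T
    a=D[:,2]+np.pi/2; d=np.clip(a/np.radians(20),0,1)*.004+np.clip((D[:,0]-0)/.05,0,1)*.002
    f=np.c_[np.cos(D[:,2]),np.sin(D[:,2])]; r=np.c_[f[:,1],-f[:,0]]
    T=D[:,:2]+f*(-.050-.0095)+r*d[:,None]
    lead=np.radians(1.0)*np.clip(a/.2,0,1)*np.clip((.05-D[:,0])/.05,0,1)
    c,s=np.cos(LY),np.sin(LY); Wp=O+np.c_[c*T[:,0]-s*T[:,1],s*T[:,0]+c*T[:,1]]
    return tt,D,Wp,D[:,2]+np.pi+LY+lead
def rows(pose,i0,steps,z=None):
    tt,D,Wp,Y=build(); p=np.array(pose,float); out=[]; i=i0
    for k in steps:
        i=min(i+int(round(k/.0005)),len(tt)-1); d=Wp[i]-p[:2]; cy,sy=np.cos(p[2]),np.sin(p[2])
        sx=round((cy*d[0]+sy*d[1])/.025,2); sy_=round((sy*d[0]-cy*d[1])/.025,2); tr=round(-(Y[i]-p[2])/(np.pi/2),3)
        out.append([[sx,sy_,0],[0,0,tr]]); p[:2]+=.025*(sx*np.array([cy,sy])+sy_*np.array([sy,-cy])); p[2]-=tr*np.pi/2
    return out,p,i,D[i]
if __name__=='__main__':
    p=[.4675,.1988,1.561]; i=0
    tt,D,Wp,Y=build(); print(Wp[0],Y[0],len(tt),tt[-1])
    for st in ([.004]+[.005]*9,[.005]*10,[.005]*2+[.003]*8,[.003]*10,[.003]*10,[.003]*10,[.003]*10,[.003]*10,[.003]*10):
        r,p,i,Dc=rows(p,i,st); print(json.dumps(r).replace(' ','')); print(p.round(4),i,'box',(Dc[:2]*1e3).round(1),np.degrees(Dc[2]).round(1))
E
python3 rows.py
```

```text
[0.46760475 0.1985784 ] 1.562069680534925 639 0.319
[[[-0.17,0.0,0],[0,0,-0.001]],[[-0.2,0.0,0],[0,0,0.0]],[[-0.2,0.0,0],[0,0,0.0]],[[-0.2,0.0,0],[0,0,0.0]],[[-0.2,0.0,0],[0,0,0.0]],[[-0.2,0.0,0],[0,0,0.0]],[[-0.2,0.0,0],[0,0,0.0]],[[-0.2,0.0,0],[0,0,0.0]],[[-0.2,0.0,0],[0,0,0.0]],[[-0.2,0.0,0],[0,0,0.0]]]
[0.4671 0.1496 1.5626] 98 box [-90.  75.] -90.0
[[[-0.2,0.0,0],[0,0,0.0]],[[-0.2,0.0,0],[0,0,0.0]],[[-0.2,0.0,0],[0,0,0.0]],[[-0.2,0.0,0],[0,0,0.0]],[[-0.2,-0.0,0],[0,0,-0.0]],[[-0.2,-0.01,0],[0,0,-0.002]],[[-0.2,-0.02,0],[0,0,-0.004]],[[-0.2,-0.02,0],[0,0,-0.005]],[[-0.2,-0.03,0],[0,0,-0.007]],[[-0.2,-0.04,0],[0,0,-0.008]]]
[0.464  0.0995 1.6034] 198 box [-90.  25.] -87.8
[[[-0.2,-0.04,0],[0,0,-0.01]],[[-0.2,-0.03,0],[0,0,-0.01]],[[-0.12,-0.03,0],[0,0,-0.006]],[[-0.12,-0.02,0],[0,0,-0.007]],[[-0.12,-0.02,0],[0,0,-0.008]],[[-0.12,-0.03,0],[0,0,-0.008]],[[-0.12,-0.04,0],[0,0,-0.01]],[[-0.12,-0.04,0],[0,0,-0.011]],[[-0.12,-0.05,0],[0,0,-0.012]],[[-0.12,-0.05,0],[0,0,-0.013]]]
[0.4582 0.0648 1.7526] 266 box [-85.7  -8.7] -80.0
[[[-0.13,-0.05,0],[0,0,-0.014]],[[-0.12,-0.06,0],[0,0,-0.0
[... 1426 characters left out ...]
0.009]],[[-0.12,-0.03,0],[0,0,-0.005]],[[-0.12,-0.01,0],[0,0,-0.002]],[[-0.12,-0.01,0],[0,0,-0.001]],[[-0.12,-0.03,0],[0,0,-0.005]],[[-0.13,-0.04,0],[0,0,-0.005]],[[-0.12,-0.04,0],[0,0,-0.005]],[[-0.12,-0.04,0],[0,0,-0.005]],[[-0.12,-0.04,0],[0,0,-0.004]],[[-0.12,-0.04,0],[0,0,-0.005]]]
[ 0.52   -0.0774  3.0674] 566 box [ 24.5 -91.4] -4.2
[[[-0.12,-0.04,0],[0,0,-0.005]],[[-0.12,-0.04,0],[0,0,-0.005]],[[-0.12,-0.04,0],[0,0,-0.005]],[[-0.12,-0.05,0],[0,0,-0.004]],[[-0.12,-0.04,0],[0,0,-0.005]],[[-0.12,-0.05,0],[0,0,-0.005]],[[-0.12,-0.04,0],[0,0,-0.005]],[[-0.12,-0.05,0],[0,0,-0.004]],[[-0.12,-0.03,0],[0,0,-0.004]],[[-0.12,-0.0,0],[0,0,0.0]]]
[ 0.5495 -0.0881  3.1334] 626 box [ 53.9 -96.5] 0.0
```

{"api": "send_rows", "payload": {"plan": [[[-0.17, 0.0, 0], [0, 0, -0.001]], [[-0.2, 0.0, 0], [0, 0, 0.0]], [[-0.2, 0.0, 0], [0, 0, 0.0]], [[-0.2, 0.0, 0], [0, 0, 0.0]], [[-0.2, 0.0, 0], [0, 0, 0.0]], [[-0.2, 0.0, 0], [0, 0, 0.0]], [[-0.2, 0.0, 0], [0, 0, 0.0]], [[-0.2, 0.0, 0], [0, 0, 0.0]], [[-0.2, 0.0, 0], [0, 0, 0.0]], [[-0.2, 0.0, 0], [0, 0, 0.0]]]}}

```text
time: 16.55
tool_pos: [0.4668, 0.1491, 0.0317]
tool_rot: [-3.142, 0.0, 1.563]
contact_force: [0.8, 1.0, 1.5]
opening: 0.0003
grip_force: 0.8
```

```bash
cat > look.py <<'E'
from h import *
import sys
F=[]
for k in range(5):
    s=robot.observe(); F.append(s['contact_force']); 
    read_camera('side') if k<3 else cam('side') if k==3 else cam('scene')
print(s['time'],s['tool_pos'].round(4) if hasattr(s['tool_pos'],'round') else s['tool_pos'],'F mean',np.mean(F,0).round(2),'sd',np.std(F,0).round(2))
for n in('side','scene'):
    W,p=cloud(n)
    m=(abs(W[...,2]-.039)<.005)&(W[...,0]>.42)&(W[...,0]<.70)&(W[...,1]>-.14)&(W[...,1]<.20)
    hsv=cv2.cvtColor(p,cv2.COLOR_BGR2HSV); m&=(hsv[...,1]>70)&(hsv[...,0]<28)
    k,l,st,ce=cv2.connectedComponentsWithStats(m.astype(np.uint8))
    for i in range(1,k):
        if st[i,4]>25: print(n,st[i,4],np.round(cv2.boxPoints(cv2.minAreaRect(W[l==i][:,:2].astype(np.float32))),4).tolist())
E
python3 look.py
```

```text
16.75 [0.4667 0.1492 0.0316] F mean [0.1  0.02 0.61] sd [0.5  0.59 0.63]
side 29 [[0.43320000171661377, 0.10859999805688858], [0.4359000027179718, 0.09189999848604202], [0.45660001039505005, 0.09529999643564224], [0.453900009393692, 0.11190000176429749]]
side 49 [[0.4350000023841858, 0.13910000026226044], [0.43549999594688416, 0.11860000342130661], [0.4544000029563904, 0.11909999698400497], [0.4537999927997589, 0.1395999938249588]]
scene 398 [[0.4318999946117401, 0.03480000048875809], [0.4984999895095825, 0.03440000116825104], [0.4991999864578247, 0.13920000195503235], [0.4325999915599823, 0.1396999955177307]]
```

The scene camera sees the whole box: centre (0.466, 0.087), square to the lane, rear at the pusher. Pushing on.

{"api": "send_rows", "payload": {"plan": [[[-0.2, 0.0, 0], [0, 0, 0.0]], [[-0.2, 0.0, 0], [0, 0, 0.0]], [[-0.2, 0.0, 0], [0, 0, 0.0]], [[-0.2, 0.0, 0], [0, 0, 0.0]], [[-0.2, 0.0, 0], [0, 0, 0.0]], [[-0.2, -0.01, 0], [0, 0, -0.002]], [[-0.2, -0.02, 0], [0, 0, -0.004]], [[-0.2, -0.02, 0], [0, 0, -0.005]], [[-0.2, -0.03, 0], [0, 0, -0.007]], [[-0.2, -0.04, 0], [0, 0, -0.008]]]}}

```text
time: 18.05
tool_pos: [0.4637, 0.0991, 0.0317]
tool_rot: [3.142, 0.0, 1.604]
contact_force: [-0.2, -0.3, -1.3]
opening: 0.0005
grip_force: 0.4
```

{"api": "send_rows", "payload": {"plan": [[[-0.2, -0.04, 0], [0, 0, -0.01]], [[-0.2, -0.03, 0], [0, 0, -0.01]], [[-0.12, -0.03, 0], [0, 0, -0.006]], [[-0.12, -0.02, 0], [0, 0, -0.007]], [[-0.12, -0.02, 0], [0, 0, -0.008]], [[-0.12, -0.03, 0], [0, 0, -0.008]], [[-0.12, -0.04, 0], [0, 0, -0.01]], [[-0.12, -0.04, 0], [0, 0, -0.011]], [[-0.12, -0.05, 0], [0, 0, -0.012]], [[-0.12, -0.05, 0], [0, 0, -0.013]]]}}

```text
time: 19.3
tool_pos: [0.458, 0.0645, 0.0317]
tool_rot: [-3.142, 0.0, 1.754]
contact_force: [0.1, 1.7, -0.8]
opening: 0.0005
grip_force: 0.5
```

```bash
python3 look.py
```

```text
19.5 [0.4581 0.0646 0.0317] F mean [ 0.01 -0.03 -0.25] sd [0.62 0.91 0.41]
side 47 [[0.4296000003814697, 0.048900000751018524], [0.4339999854564667, 0.02319999970495701], [0.4496999979019165, 0.02590000070631504], [0.44530001282691956, 0.051500000059604645]]
scene 429 [[0.423799991607666, 0.048500001430511475], [0.4447999894618988, -0.052299998700618744], [0.510699987411499, -0.038600001484155655], [0.48980000615119934, 0.062199998646974564]]
```

{"api": "send_rows", "payload": {"plan": [[[-0.13, -0.05, 0], [0, 0, -0.014]], [[-0.12, -0.06, 0], [0, 0, -0.014]], [[-0.12, -0.06, 0], [0, 0, -0.015]], [[-0.12, -0.07, 0], [0, 0, -0.016]], [[-0.13, -0.07, 0], [0, 0, -0.018]], [[-0.12, -0.08, 0], [0, 0, -0.018]], [[-0.12, -0.08, 0], [0, 0, -0.019]], [[-0.13, -0.08, 0], [0, 0, -0.021]], [[-0.12, -0.08, 0], [0, 0, -0.021]], [[-0.13, -0.08, 0], [0, 0, -0.022]]]}}

```text
time: 20.8
tool_pos: [0.4501, 0.0296, 0.0317]
tool_rot: [-3.142, -0.0, 2.034]
contact_force: [-0.2, 2.3, -0.2]
opening: 0.0006
grip_force: 0.8
```

```bash
python3 look.py
```

```text
21.0 [0.4501 0.0296 0.0317] F mean [-0.26  0.67 -0.21] sd [0.24 1.01 0.44]
side 45 [[0.46880000829696655, 0.02850000001490116], [0.48339998722076416, -0.00039999998989515007], [0.49720001220703125, 0.006599999964237213], [0.48260000348091125, 0.03550000116229057]]
scene 408 [[0.42579999566078186, 0.0032999999821186066], [0.4691999852657318, -0.08449999988079071], [0.5311999917030334, -0.05389999970793724], [0.4876999855041504, 0.033900000154972076]]
```

{"api": "send_rows", "payload": {"plan": [[[-0.13, -0.08, 0], [0, 0, -0.023]], [[-0.12, -0.09, 0], [0, 0, -0.022]], [[-0.13, -0.08, 0], [0, 0, -0.023]], [[-0.12, -0.09, 0], [0, 0, -0.022]], [[-0.13, -0.08, 0], [0, 0, -0.023]], [[-0.12, -0.09, 0], [0, 0, -0.022]], [[-0.13, -0.08, 0], [0, 0, -0.023]], [[-0.12, -0.08, 0], [0, 0, -0.022]], [[-0.13, -0.09, 0], [0, 0, -0.023]], [[-0.13, -0.08, 0], [0, 0, -0.023]]]}}

```text
time: 22.3
tool_pos: [0.451, -0.0076, 0.0316]
tool_rot: [-3.141, -0.001, 2.388]
contact_force: [-1.2, 1.3, 1.5]
opening: 0.0006
grip_force: 0.8
```

```bash
python3 look.py
```

```text
22.5 [ 0.4514 -0.0078  0.0317] F mean [-0.72  0.46  0.31] sd [0.4  0.45 0.76]
side 30 [[0.4909999966621399, -0.03779999911785126], [0.5019999742507935, -0.04899999871850014], [0.5196999907493591, -0.031599998474121094], [0.5087000131607056, -0.020400000736117363]]
side 67 [[0.4652000069618225, -0.005499999970197678], [0.4837999939918518, -0.028200000524520874], [0.5026000142097473, -0.01269999984651804], [0.48399999737739563, 0.00989999994635582]]
scene 265 [[0.436599999666214, -0.041099999099969864], [0.5073000192642212, -0.10909999907016754], [0.5543000102043152, -0.06019999831914902], [0.48350000381469727, 0.007799999788403511]]
```

{"api": "send_rows", "payload": {"plan": [[[-0.12, -0.09, 0], [0, 0, -0.022]], [[-0.13, -0.08, 0], [0, 0, -0.023]], [[-0.12, -0.09, 0], [0, 0, -0.022]], [[-0.13, -0.08, 0], [0, 0, -0.023]], [[-0.12, -0.08, 0], [0, 0, -0.022]], [[-0.13, -0.09, 0], [0, 0, -0.023]], [[-0.13, -0.08, 0], [0, 0, -0.022]], [[-0.12, -0.09, 0], [0, 0, -0.023]], [[-0.13, -0.08, 0], [0, 0, -0.022]], [[-0.12, -0.08, 0], [0, 0, -0.022]]]}}

```text
time: 23.8
tool_pos: [0.4643, -0.0419, 0.0315]
tool_rot: [-3.141, -0.003, 2.74]
contact_force: [-2.0, 3.0, 1.1]
opening: 0.0001
grip_force: 1.7
```

```bash
python3 look.py
```

```text
24.0 [ 0.4648 -0.0422  0.0315] F mean [-2.32  1.18  0.  ] sd [0.44 0.98 0.59]
scene 90 [[0.5210000276565552, -0.10170000046491623], [0.5485000014305115, -0.11900000274181366], [0.5863000154495239, -0.05869999900460243], [0.5587000250816345, -0.0414000004529953]]
```

```bash
python3 - <<'E'
from h import *
z=np.load('scene.npz'); P=np.array([[.56,-.06,.02]])
q=cv2.projectPoints(P,z['r'],z['t'],z['K'],z['D'])[0].ravel().astype(int); print(q)
a=z['p'][q[1]-50:q[1]+50,q[0]-65:q[0]+65]
z2=np.load('side.npz'); q=cv2.projectPoints(P,z2['r'],z2['t'],z2['K'],z2['D'])[0].ravel().astype(int); print(q)
b=z2['p'][q[1]-50:q[1]+50,q[0]-65:q[0]+65]
cv2.imwrite('pics/c1.png',np.vstack([cv2.resize(a,(390,300)),cv2.resize(b,(390,300))]) if 0 else np.hstack([cv2.resize(a,(400,308)),cv2.resize(b,(400,308))]))
E
python3 - <<'E'
import sys; sys.path.insert(0,'.')
import os; os.chdir('.')
from rows import *
p=[.4656,-.0424,2.7391]; i=446
for st in ([.0015]*10,[.0015]*10,[.0015]*10,[.0015]*10):
    r,p,i,Dc=rows(p,i,st); print(json.dumps(r).replace(' ','')); print(p.round(4),i,'box',(Dc[:2]*1e3).round(1),np.degrees(Dc[2]).round(1))
E
```

```text
[317 243]
[314 248]
[[[-0.07,-0.04,0],[0,0,-0.011]],[[-0.06,-0.05,0],[0,0,-0.01]],[[-0.06,-0.03,0],[0,0,-0.011]],[[-0.06,-0.04,0],[0,0,-0.01]],[[-0.06,-0.04,0],[0,0,-0.009]],[[-0.07,-0.04,0],[0,0,-0.01]],[[-0.06,-0.04,0],[0,0,-0.009]],[[-0.06,-0.03,0],[0,0,-0.009]],[[-0.06,-0.04,0],[0,0,-0.009]],[[-0.06,-0.03,0],[0,0,-0.008]]]
[ 0.4771 -0.0564  2.8899] 476 box [-19.7 -82.9] -14.9
[[[-0.06,-0.03,0],[0,0,-0.008]],[[-0.07,-0.03,0],[0,0,-0.008]],[[-0.06,-0.04,0],[0,0,-0.007]],[[-0.06,-0.03,0],[0,0,-0.007]],[[-0.06,-0.02,0],[0,0,-0.007]],[[-0.06,-0.03,0],[0,0,-0.007]],[[-0.06,-0.03,0],[0,0,-0.006]],[[-0.06,-0.02,0],[0,0,-0.006]],[[-0.06,-0.03,0],[0,0,-0.006]],[[-0.07,-0.02,0],[0,0,-0.005]]]
[ 0.4909 -0.0663  2.9951] 506 box [ -5.1 -86.4] -8.9
[[[-0.06,-0.02,0],[0,0,-0.005]],[[-0.06,-0.01,0],[0,0,-0.004]],[[-0.06,-0.02,0],[0,0,-0.003]],[[-0.06,-0.01,0],[0,0,-0.002]],[[-0.06,-0.0,0],[0,0,-0.001]],[[-0.06,-0.01,0],[0,0,-0.001]],[[-0.06,-0.0,0],[0,0,-0.001]],[[-0.06,-0.01,0],[0,0,-0.0]],[[-0.06,-0.02,0],[0,0,-0.003]],[[-0.06,-0.01,0],[0,0,-0.002]]]
[ 0.5054 -0.071   3.0297] 536 box [  9.8 -88.4] -6.7
[[[-0.06,-0.02,0],[0,0,-0.003]],[[-0.06,-0.02,0],[0,0,-0.002]],[[-0.06,-0.02,0],[0,0,-0.002]],[[-0.06,-0.02,0],[0,0,-0.003]],[[-0.06,-0.02,0],[0,0,-0.002]],[[-0.06,-0.02,0],[0,0,-0.003]],[[-0.06,-0.02,0],[0,0,-0.002]],[[-0.06,-0.02,0],[0,0,-0.002]],[[-0.06,-0.02,0],[0,0,-0.003]],[[-0.06,-0.02,0],[0,0,-0.002]]]
[ 0.5199 -0.0774  3.0674] 566 box [ 24.5 -91.4] -4.2
```

View pics/c1.png

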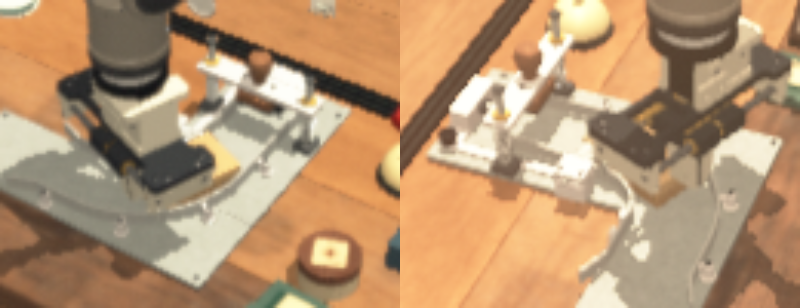

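The crop shows the box front past the inner guide, near (235,165) in the left half, still following the outer strip with the press ahead clear. The rise in force fits the bevelled bolt, so I go on in half steps.

{"api": "send_rows", "payload": {"plan": [[[-0.07, -0.04, 0], [0, 0, -0.011]], [[-0.06, -0.05, 0], [0, 0, -0.01]], [[-0.06, -0.03, 0], [0, 0, -0.011]], [[-0.06, -0.04, 0], [0, 0, -0.01]], [[-0.06, -0.04, 0], [0, 0, -0.009]], [[-0.07, -0.04, 0], [0, 0, -0.01]], [[-0.06, -0.04, 0], [0, 0, -0.009]], [[-0.06, -0.03, 0], [0, 0, -0.009]], [[-0.06, -0.04, 0], [0, 0, -0.009]], [[-0.06, -0.03, 0], [0, 0, -0.008]]]}}

```text
time: 25.3
tool_pos: [0.477, -0.0566, 0.0317]
tool_rot: [-3.141, 0.0, 2.891]
contact_force: [-3.0, -0.0, -1.3]
opening: -0.0
grip_force: 0.9
```

```bash
python3 look.py
```

```text
25.5 [ 0.4772 -0.0566  0.0318] F mean [-1.45  0.19 -0.59] sd [0.83 0.62 0.51]
side 37 [[0.5576000213623047, -0.04699999839067459], [0.583299994468689, -0.0771000012755394], [0.598800003528595, -0.06390000134706497], [0.5730999708175659, -0.033799998462200165]]
```

Light force; continuing.

{"api": "send_rows", "payload": {"plan": [[[-0.06, -0.03, 0], [0, 0, -0.008]], [[-0.07, -0.03, 0], [0, 0, -0.008]], [[-0.06, -0.04, 0], [0, 0, -0.007]], [[-0.06, -0.03, 0], [0, 0, -0.007]], [[-0.06, -0.02, 0], [0, 0, -0.007]], [[-0.06, -0.03, 0], [0, 0, -0.007]], [[-0.06, -0.03, 0], [0, 0, -0.006]], [[-0.06, -0.02, 0], [0, 0, -0.006]], [[-0.06, -0.03, 0], [0, 0, -0.006]], [[-0.07, -0.02, 0], [0, 0, -0.005]]]}}

```text
time: 26.8
tool_pos: [0.4908, -0.0665, 0.0317]
tool_rot: [-3.141, 0.0, 2.996]
contact_force: [-2.0, 0.4, 1.7]
opening: 0.0006
grip_force: 1.2
```

```bash
python3 look.py
```

```text
27.0 [ 0.4911 -0.0666  0.0317] F mean [-1.19 -0.3   0.52] sd [0.47 0.43 0.67]
side 94 [[0.5480999946594238, -0.04039999842643738], [0.5906999707221985, -0.10970000177621841], [0.6265000104904175, -0.0877000018954277], [0.583899974822998, -0.01850000023841858]]
```

{"api": "send_rows", "payload": {"plan": [[[-0.06, -0.02, 0], [0, 0, -0.005]], [[-0.06, -0.01, 0], [0, 0, -0.004]], [[-0.06, -0.02, 0], [0, 0, -0.003]], [[-0.06, -0.01, 0], [0, 0, -0.002]], [[-0.06, 0.0, 0], [0, 0, -0.001]], [[-0.06, -0.01, 0], [0, 0, -0.001]], [[-0.06, 0.0, 0], [0, 0, -0.001]], [[-0.06, -0.01, 0], [0, 0, 0]], [[-0.06, -0.02, 0], [0, 0, -0.003]], [[-0.06, -0.01, 0], [0, 0, -0.002]]]}}

```text
time: 28.3
tool_pos: [0.5053, -0.0711, 0.0317]
tool_rot: [-3.141, 0.0, 3.03]
contact_force: [-2.4, -1.4, 0.4]
opening: 0.0006
grip_force: 1.0
```

```bash
python3 look.py
```

```text
28.5 [ 0.5055 -0.0711  0.0317] F mean [-1.21 -0.    0.11] sd [0.6  0.73 0.34]
side 106 [[0.5728999972343445, -0.04600000008940697], [0.6110000014305115, -0.11649999767541885], [0.6431999802589417, -0.09920000284910202], [0.6050999760627747, -0.028599999845027924]]
side 38 [[0.5189999938011169, -0.04690000042319298], [0.5684000253677368, -0.04910000041127205], [0.5688999891281128, -0.03720000013709068], [0.5195000171661377, -0.03500000014901161]]
scene 27 [[0.5091999769210815, -0.08299999684095383], [0.5108000040054321, -0.10570000112056732], [0.527999997138977, -0.10450000315904617], [0.5263000130653381, -0.08179999887943268]]
```

{"api": "send_rows", "payload": {"plan": [[[-0.12, -0.04, 0], [0, 0, -0.005]], [[-0.12, -0.04, 0], [0, 0, -0.004]], [[-0.12, -0.04, 0], [0, 0, -0.005]], [[-0.12, -0.04, 0], [0, 0, -0.005]], [[-0.12, -0.04, 0], [0, 0, -0.005]], [[-0.12, -0.04, 0], [0, 0, -0.005]], [[-0.12, -0.04, 0], [0, 0, -0.005]], [[-0.12, -0.04, 0], [0, 0, -0.005]], [[-0.12, -0.05, 0], [0, 0, -0.004]], [[-0.12, -0.04, 0], [0, 0, -0.005]]]}}

```text
time: 29.8
tool_pos: [0.5339, -0.0832, 0.0315]
tool_rot: [3.141, -0.001, 3.105]
contact_force: [-2.8, 2.1, 1.0]
opening: 0.0004
grip_force: 1.3
```

```bash
python3 look.py
```

```text
30.0 [ 0.5345 -0.0837  0.0317] F mean [-1.27  0.74  0.32] sd [0.79 0.97 0.34]
side 158 [[0.5447999835014343, -0.0551999993622303], [0.6315000057220459, -0.11299999803304672], [0.6636999845504761, -0.06480000168085098], [0.5770000219345093, -0.007000000216066837]]
scene 30 [[0.5425000190734863, -0.09529999643564224], [0.542900025844574, -0.11490000039339066], [0.5644999742507935, -0.1145000010728836], [0.5641999840736389, -0.0949999988079071]]
```

{"api": "send_rows", "payload": {"plan": [[[-0.04, -0.02, 0], [0, 0, -0.002]], [[-0.04, -0.02, 0], [0, 0, -0.002]], [[-0.04, -0.02, 0], [0, 0, -0.002]], [[-0.04, -0.02, 0], [0, 0, -0.002]], [[-0.04, -0.02, 0], [0, 0, -0.002]], [[-0.04, -0.02, 0], [0, 0, -0.002]], [[-0.04, -0.02, 0], [0, 0, -0.002]], [[-0.04, -0.02, 0], [0, 0, -0.002]], [[-0.04, -0.02, 0], [0, 0, -0.002]], [[-0.04, 0, 0], [0, 0, 0]]]}}

```text
time: 31.3
tool_pos: [0.5442, -0.0884, 0.0317]
tool_rot: [-3.141, 0.0, 3.133]
contact_force: [-2.7, 0.3, 0.3]
opening: 0.0007
grip_force: 1.2
```

```bash
cat > feel.py <<'E'
from h import *
F=[];P=[]
for k in range(8):
    s=robot.observe(); F.append(s['contact_force']); P.append(s['tool_pos']); read_camera('scene')
print(round(s['time'],2),np.mean(P,0).round(4),s['tool_rot'][2],'F',np.mean(F,0).round(2),'se',(np.std(F,0)/8**.5).round(2))
E
python3 feel.py
```

```text
31.65 [ 0.5444 -0.0885  0.0317] 3.133298843721865 F [-1.72  0.91 -0.45] se [0.22 0.12 0.19]
```

{"api": "send_rows", "payload": {"plan": [[[-0.02, 0, 0], [0, 0, 0]], [[-0.02, 0, 0], [0, 0, 0]], [[-0.02, 0, 0], [0, 0, 0]], [[-0.02, 0, 0], [0, 0, 0]], [[-0.02, 0, 0], [0, 0, 0]], [[-0.02, 0, 0], [0, 0, 0]], [[-0.02, 0, 0], [0, 0, 0]], [[-0.02, 0, 0], [0, 0, 0]], [[-0.02, 0, 0], [0, 0, 0]], [[-0.02, 0, 0], [0, 0, 0]]]}}

```text
time: 32.95
tool_pos: [0.5492, -0.0884, 0.0318]
tool_rot: [-3.141, 0.0, 3.133]
contact_force: [-2.3, -1.3, 0.8]
opening: 0.0004
grip_force: 0.9
```

```bash
python3 feel.py
```

```text
33.3 [ 0.5493 -0.0884  0.0317] 3.133383119188435 F [-1.26 -0.75  0.58] se [0.18 0.14 0.1 ]
```

{"api": "send_rows", "payload": {"plan": [[[-0.02, 0, 0], [0, 0, 0]], [[-0.02, 0, 0], [0, 0, 0]], [[-0.02, 0, 0], [0, 0, 0]], [[-0.02, 0, 0], [0, 0, 0]], [[-0.02, 0, 0], [0, 0, 0]], [[-0.02, 0, 0], [0, 0, 0]], [[-0.02, 0, 0], [0, 0, 0]], [[-0.02, 0, 0], [0, 0, 0]], [[0, 0, 0], [0, 0, 0]], [[0, 0, 0], [0, 0, 0]]]}}

```text
time: 34.6
tool_pos: [0.5533, -0.0884, 0.0317]
tool_rot: [-3.141, 0.0, 3.133]
contact_force: [-0.8, -0.6, 0.4]
opening: 0.0001
grip_force: 0.6
```

```bash
python3 feel.py
```

```text
34.95 [ 0.5533 -0.0884  0.0317] 3.1332474497244918 F [-0.86 -0.68  0.37] se [0.2  0.15 0.15]
```

{"api": "send_rows", "payload": {"plan": [[[-0.02, 0, 0], [0, 0, 0]], [[-0.02, 0, 0], [0, 0, 0]], [[-0.02, 0, 0], [0, 0, 0]], [[-0.02, 0, 0], [0, 0, 0]], [[-0.02, 0, 0], [0, 0, 0]], [[-0.02, 0, 0], [0, 0, 0]], [[-0.02, 0, 0], [0, 0, 0]], [[-0.02, 0, 0], [0, 0, 0]], [[0, 0, 0], [0, 0, 0]], [[0, 0, 0], [0, 0, 0]]]}}

```text
time: 36.25
tool_pos: [0.557, -0.0884, 0.0317]
tool_rot: [-3.142, -0.0, 3.133]
contact_force: [-3.3, -0.6, 1.7]
opening: 0.0007
grip_force: 1.3
```

```bash
python3 feel.py
```

```text
36.6 [ 0.557  -0.0884  0.0317] 3.133362627595304 F [-2.83 -1.04  1.16] se [0.2  0.16 0.18]
```

{"api": "send_rows", "payload": {"plan": [[[-0.02, 0, 0], [0, 0, 0]], [[-0.02, 0, 0], [0, 0, 0]], [[-0.02, 0, 0], [0, 0, 0]], [[-0.02, 0, 0], [0, 0, 0]], [[-0.02, 0, 0], [0, 0, 0]], [[0, 0, 0], [0, 0, 0]], [[0, 0, 0], [0, 0, 0]], [[0, 0, 0], [0, 0, 0]], [[0, 0, 0], [0, 0, 0]], [[0, 0, 0], [0, 0, 0]]]}}

```text
time: 37.9
tool_pos: [0.5594, -0.0884, 0.0317]
tool_rot: [3.142, -0.001, 3.133]
contact_force: [-4.7, 0.4, 3.5]
opening: 0.0006
grip_force: 2.6
```

```bash
python3 feel.py
```

```text
38.25 [ 0.5594 -0.0884  0.0317] 3.133370692300937 F [-5.12 -0.72  3.2 ] se [0.21 0.2  0.12]
```

The force rise shows the pad at about 0.557. The upward force suggests I'm pushing too high on the box, so I back off, lower the fingers inside the straight exit and push again.

{"api": "send_rows", "payload": {"plan": [[[0.2, 0, 0], [0, 0, 0]], [[0.2, 0, 0], [0, 0, 0]], [[0, 0, 0.2], [0, 0, 0]], [[0, 0, 0.2], [0, 0, 0]], [[0, 0, 0.2], [0, 0, 0]], [[0, 0, 0], [0, 0, 0]], [[-0.06, 0, 0], [0, 0, 0]], [[-0.06, 0, 0], [0, 0, 0]], [[-0.06, 0, 0], [0, 0, 0]], [[-0.06, 0, 0], [0, 0, 0]]]}}

```text
time: 39.55
tool_pos: [0.5559, -0.0884, 0.0168]
tool_rot: [-3.141, 0.0, 3.133]
contact_force: [-0.4, 0.3, -0.2]
opening: 0.0003
grip_force: 0.0
```

```bash
python3 feel.py
```

```text
39.9 [ 0.5558 -0.0884  0.0167] 3.133342715766539 F [ 0.03 -0.01 -0.12] se [0.16 0.19 0.16]
```

{"api": "send_rows", "payload": {"plan": [[[-0.02, 0, 0], [0, 0, 0]], [[-0.02, 0, 0], [0, 0, 0]], [[-0.02, 0, 0], [0, 0, 0]], [[-0.02, 0, 0], [0, 0, 0]], [[-0.02, 0, 0], [0, 0, 0]], [[-0.02, 0, 0], [0, 0, 0]], [[0, 0, 0], [0, 0, 0]], [[0, 0, 0], [0, 0, 0]], [[0, 0, 0], [0, 0, 0]], [[0, 0, 0], [0, 0, 0]]]}}

```text
time: 41.2
tool_pos: [0.5578, -0.0883, 0.0166]
tool_rot: [3.141, -0.002, 3.134]
contact_force: [-5.2, -1.3, 3.9]
opening: -0.0001
grip_force: 2.5
```

```bash
python3 feel.py
```

```text
41.55 [ 0.5578 -0.0883  0.0166] 3.1335020133147364 F [-4.72 -0.25  3.84] se [0.17 0.2  0.09]
```

{"api": "send_rows", "payload": {"plan": [[[-0.02, 0, 0], [0, 0, 0]], [[-0.02, 0, 0], [0, 0, 0]], [[-0.02, 0, 0], [0, 0, 0]], [[-0.02, 0, 0], [0, 0, 0]], [[-0.02, 0, 0], [0, 0, 0]], [[-0.02, 0, 0], [0, 0, 0]], [[-0.02, 0, 0], [0, 0, 0]], [[-0.02, 0, 0], [0, 0, 0]], [[0, 0, 0], [0, 0, 0]], [[0, 0, 0], [0, 0, 0]]]}}

```text
time: 42.85
tool_pos: [0.5613, -0.0882, 0.0167]
tool_rot: [3.141, -0.003, 3.134]
contact_force: [-6.7, 0.2, 5.5]
opening: 0.0006
grip_force: 3.5
```

```bash
python3 feel.py
```

```text
43.2 [ 0.5613 -0.0882  0.0166] 3.1335327993908924 F [-6.7   0.01  5.34] se [0.16 0.13 0.12]
```

{"api": "send_rows", "payload": {"plan": [[[-0.02, 0, 0], [0, 0, 0]], [[-0.02, 0, 0], [0, 0, 0]], [[-0.02, 0, 0], [0, 0, 0]], [[-0.02, 0, 0], [0, 0, 0]], [[-0.02, 0, 0], [0, 0, 0]], [[-0.02, 0, 0], [0, 0, 0]], [[0, 0, 0], [0, 0, 0]], [[0, 0, 0], [0, 0, 0]], [[0, 0, 0], [0, 0, 0]], [[0, 0, 0], [0, 0, 0]]]}}

```text
time: 44.5
tool_pos: [0.5639, -0.0882, 0.0167]
tool_rot: [3.141, -0.004, 3.134]
contact_force: [-7.6, -0.1, 6.5]
opening: 0.0005
grip_force: 4.2
```

```bash
python3 feel.py
```

```text
44.85 [ 0.5639 -0.0882  0.0166] 3.1336621912501625 F [-8.18 -0.1   6.21] se [0.12 0.11 0.2 ]
```

{"api": "send_rows", "payload": {"plan": [[[-0.02, 0, 0], [0, 0, 0]], [[-0.02, 0, 0], [0, 0, 0]], [[-0.02, 0, 0], [0, 0, 0]], [[0, 0, 0], [0, 0, 0]], [[0, 0, 0], [0, 0, 0]], [[0, 0, 0], [0, 0, 0]], [[0, 0, 0], [0, 0, 0]], [[0, 0, 0], [0, 0, 0]], [[0, 0, 0], [0, 0, 0]], [[0, 0, 0], [0, 0, 0]]]}}

```text
time: 46.15
tool_pos: [0.5652, -0.088, 0.0166]
tool_rot: [3.141, -0.004, 3.134]
contact_force: [-9.0, 0.1, 6.6]
opening: 0.0005
grip_force: 4.4
```

```bash
python3 feel.py
```

```text
46.5 [ 0.5652 -0.088   0.0166] 3.1335758813238717 F [-8.79  0.59  6.64] se [0.08 0.21 0.18]
```

{"api": "send_rows", "payload": {"plan": [[[0.04, 0, 0], [0, 0, 0]], [[0.04, 0, 0], [0, 0, 0]], [[0.04, 0, 0], [0, 0, 0]], [[0.04, 0, 0], [0, 0, 0]], [[0.04, 0, 0], [0, 0, 0]], [[0.04, 0, 0], [0, 0, 0]], [[0, 0, 0], [0, 0, 0]], [[0, 0, 0], [0, 0, 0]], [[0, 0, 0], [0, 0, 0]], [[0, 0, 0], [0, 0, 0]]]}}

```text
time: 47.8
tool_pos: [0.5612, -0.0885, 0.0167]
tool_rot: [-3.142, 0.0, 3.133]
contact_force: [-0.2, -0.1, 0.2]
opening: 0.0002
grip_force: 0.0
```

```bash
python3 feel.py
```

```text
48.15 [ 0.5612 -0.0885  0.0167] 3.1333983687899933 F [ 0.26 -0.01  0.1 ] se [0.16 0.13 0.22]
```

Force zero 4 mm back: the box no longer follows, so it's latched. Next I rise and go over the knob.

{"api": "send_rows", "payload": {"plan": [[[0.4, 0, 0], [0, 0, 0]], [[0, 0, -0.9], [0, 0, 0]], [[0, 0, -1], [0, 0, 0]], [[0, 0, -1], [0, 0, 0]], [[0, 0, -1], [0, 0, 0]], [[0, 0, -0.9], [0, 0, 0]], [[-0.9, 0.07, 0], [0, 0, 0]], [[-0.92, 0.07, 0], [0, 0, 0]], [[-0.92, 0.07, 0], [0, 0, 0]], [[-0.9, 0.08, 0], [0, 0, 0]]]}}

```text
time: 49.45
tool_pos: [0.6422, -0.0819, 0.1365]
tool_rot: [3.142, -0.001, 3.133]
contact_force: [1.2, 0.4, 0.5]
opening: 0.0007
grip_force: 0.0
```

```bash
python3 - <<'E'
from h import *
s=robot.observe(); print(s['time'],s['tool_pos'],s['tool_rot'],s['contact_force'])
a,_=cam('wrist'); b,_=cam('side'); cv2.imwrite('pics/w4.png',a)
P=np.array([[.60,-.06,.05]]); z2=np.load('side.npz'); q=cv2.projectPoints(P,z2['r'],z2['t'],z2['K'],z2['D'])[0].ravel().astype(int)
cv2.imwrite('pics/c2.png',np.hstack([a[::1,:][:, :][60:420:1,100:540:1],cv2.resize(b[q[1]-60:q[1]+60,q[0]-58:q[0]+58],(348,360))]))
E
```

```text
49.45 [ 0.64219746 -0.08185253  0.13648291] [ 3.14156182e+00 -7.96607763e-04  3.13329560e+00] [1.23280606 0.41563389 0.46308451]
```

View pics/c2.png

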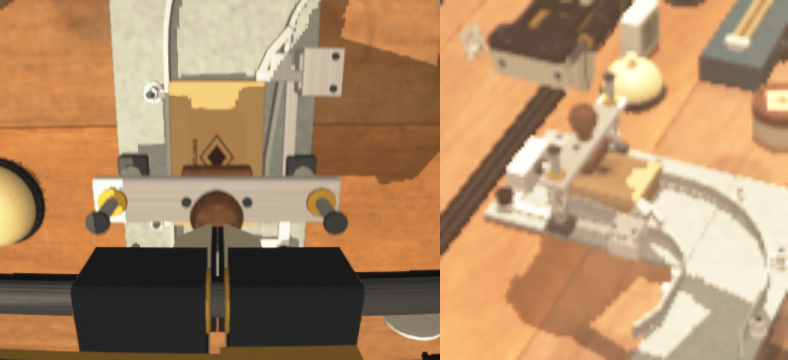

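The picture shows the box under the press with its rear edge at row 82, the bolt at (270,75) sitting behind its inner corner, and the knob at (216,212). I check the knob position in depth before pressing.

```bash
python3 - <<'E'
from h import *
W,p=cloud('wrist'); hsv=cv2.cvtColor(p,cv2.COLOR_BGR2HSV)
m=(W[...,2]>.085)&(W[...,2]<.122)&(abs(W[...,0]-.642)<.04)&(abs(W[...,1]+.082)<.03); m&=(hsv[...,1]>90)
q=W[m]; print(len(q),q.min(0),q.max(0)); t=q[q[:,2]>np.percentile(q[:,2],70)]; print(t.mean(0))
W,p=cloud('side'); m=(W[...,2]>.095)&(W[...,2]<.122)&(abs(W[...,0]-.642)<.03)&(abs(W[...,1]+.082)<.03); q=W[m]; print(len(q),q.min(0),q.max(0),q.mean(0))
E
```

```text
1484 [ 0.62800951 -0.09721476  0.10014034] [ 0.65324756 -0.06946401  0.11302792]
[ 0.6389879  -0.08302938  0.11086633]
75 [ 0.62801319 -0.09517073  0.09555728] [ 0.65301867 -0.06301342  0.11685241] [ 0.640046   -0.07758702  0.10766718]
```

{"api": "send_rows", "payload": {"plan": [[[0.06, 0, 0.3], [0, 0, 0]], [[0, 0, 0.3], [0, 0, 0]], [[0, 0, 0.22], [0, 0, 0]], [[0, 0, 0.06], [0, 0, 0]], [[0, 0, 0.04], [0, 0, 0]], [[0, 0, 0.04], [0, 0, 0]], [[0, 0, 0.04], [0, 0, 0]], [[0, 0, 0.04], [0, 0, 0]], [[0, 0, 0.04], [0, 0, 0]], [[0, 0, 0.04], [0, 0, 0]]]}}

```text
time: 50.8
tool_pos: [0.6409, -0.082, 0.1089]
tool_rot: [-3.141, 0.0, 3.133]
contact_force: [-0.4, 0.3, 5.2]
opening: 0.0004
grip_force: 1.9
```

{"api": "send_rows", "payload": {"plan": [[[0, 0, 0.04], [0, 0, 0]], [[0, 0, 0.04], [0, 0, 0]], [[0, 0, 0.03], [0, 0, 0]], [[0, 0, 0.03], [0, 0, 0]], [[0, 0, 0.02], [0, 0, 0]], [[0, 0, 0.02], [0, 0, 0]], [[0, 0, 0], [0, 0, 0]], [[0, 0, 0], [0, 0, 0]], [[0, 0, 0], [0, 0, 0]], [[0, 0, 0], [0, 0, 0]]]}}

```text
time: 52.05
tool_pos: [0.6409, -0.0819, 0.1047]
tool_rot: [-3.141, 0.001, 3.133]
contact_force: [-1.1, 0.5, 6.1]
opening: 0.0007
grip_force: 3.3
```

{"api": "send_rows", "payload": {"plan": [[[0, 0, 0.02], [0, 0, 0]], [[0, 0, 0.02], [0, 0, 0]], [[0, 0, 0.02], [0, 0, 0]], [[0, 0, 0.02], [0, 0, 0]], [[0, 0, 0], [0, 0, 0]], [[0, 0, 0], [0, 0, 0]], [[0, 0, 0], [0, 0, 0]], [[0, 0, 0], [0, 0, 0]], [[0, 0, 0], [0, 0, 0]], [[0, 0, 0], [0, 0, 0]]]}}

```text
time: 53.3
tool_pos: [0.6411, -0.0821, 0.1044]
tool_rot: [-3.141, 0.002, 3.133]
contact_force: [-5.3, -0.0, 15.2]
opening: 0.0005
grip_force: 7.8
```

15 N in all, so about 9 N on the lid. Now I let it rise and clear.

{"api": "send_rows", "payload": {"plan": [[[0, 0, -0.06], [0, 0, 0]], [[0, 0, -0.08], [0, 0, 0]], [[0, 0, -0.1], [0, 0, 0]], [[0, 0, -0.1], [0, 0, 0]], [[0, 0, -0.2], [0, 0, 0]], [[0, 0, -0.4], [0, 0, 0]], [[0, 0, -0.6], [0, 0, 0]], [[0, 0, -0.4], [0, 0, 0]], [[0, 0, 0], [0, 0, 0]], [[0, 0, 0], [0, 0, 0]]]}}

```text
time: 54.55
tool_pos: [0.6405, -0.0818, 0.1504]
tool_rot: [3.142, -0.001, 3.133]
contact_force: [-0.4, 0.3, 0.5]
opening: 0.0007
grip_force: 0.0
```

```bash
python3 - <<'E'
from h import *
s=robot.observe(); print(s['time'],s['tool_pos'],s['contact_force'])
a,_=cam('wrist'); cv2.imwrite('pics/w5.png',a[60:480,100:540])
W,p=cloud('wrist'); hsv=cv2.cvtColor(p,cv2.COLOR_BGR2HSV)
k=W[(W[...,2]>.09)&(W[...,2]<.122)&(abs(W[...,0]-.641)<.02)&(abs(W[...,1]+.082)<.02)&(hsv[...,1]>90)]; print('knob top',np.percentile(k[:,2],95))
m=(abs(W[...,2]-.039)<.005)&(W[...,0]<.63)&(W[...,0]>.54)&(abs(W[...,1]+.085)<.04)&(hsv[...,1]>70); q=W[m]; print('box rear x',np.percentile(q[:,0],1),'y',np.percentile(q[:,1],[1,99]),'z',np.median(q[:,2]))
E
```

```text
54.55 [ 0.64048993 -0.08183261  0.15044759] [-0.37455741  0.34315257  0.46752685]
knob top 0.11161417065190736
box rear x 0.5748439660176639 y [-0.11309528 -0.05280543] z 0.03927389199586885
```

View pics/w5.png

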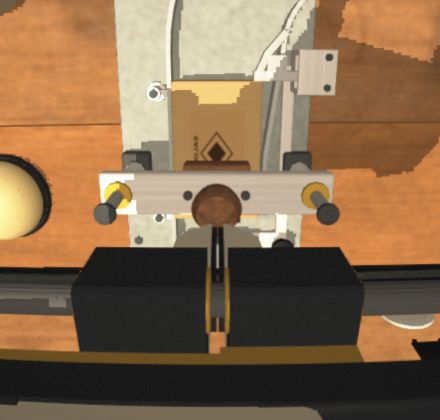

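The box is still in place, with its rear edge at x ≈ 0.575 and the bolt behind its inner corner near (265,72). The stamp is back up with its top at 0.112, and the arm touches nothing.

```bash
python3 -c "
from cell import robot
print(robot.hand_in())"
```

```text
the job is handed in; nothing more can be done
None
```

I handed the job in at about 54.6 s: the box is latched in the lane, judging by the force dropping to zero on backing off and by the last picture; the lid was stamped with about 9 N (estimated), the stamp is back up, and the arm is clear of everything.

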